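# Roll the bending roller onto the red line

### The job

On the plywood flexing board, roll the black rubber bending roller along until it lies centred on the red line, with the line running straight under its whole length, ready for the next sole to be bent over it. Only push its top sideways with your fingertips so that it rolls over the board: never reach down its sides to shove, pinch or pick it up. Leave it lying still and don't disturb anything else on the bench.

Things in the scene. Friction and masses are not known exactly. Their poses are not given: they have to be found in the camera images.
- roller: Black rubber roller with steel-capped ends: a cylinder, 40 mm diameter, 120 mm long, 0.3 kg, lying on the board between the two lines. Origin: its centre, on its axis, 32 mm above the table (its top: 52 mm). x runs along its length, at the start within 4 degrees of the lines; it turns about x as it rolls. A yellow stripe starts on top. Its top moves twice as far as its axis. It soon stops when let go.
- red_line: Thin red line painted flush on the board, 220 mm long, 6 mm wide. Origin: its midpoint, at the board's top surface, 12 mm above the table. x runs along the line, roughly away from the robot (within 15 degrees); y is level, square to the line; z is up. It is left or right of the roller, 50 to 130 mm away.
- blue_line: A like line in blue, parallel to the red one, on the other side of the roller. Not the goal.
- board: Flat plywood board with brown taped edges, fixed to the table, 300 mm (its x) by 360 mm (its y) by 12 mm thick. Origin: centre of its underside, on the table. Its x axis runs along the lines; its y axis square across them.
- weight: Bystander: small brass weight with a knob, 32 mm across, 44 mm tall, standing on the board near its far edge, past the roller's far end. Origin: centre of its underside.
- spool: Bystander: cream thread spool, 34 mm across, 40 mm tall, standing on the board near its near edge, before the roller's near end. Origin: centre of its underside.
- shoe: Bystander: black shoe, about 260 mm long, 92 mm wide, 108 mm tall, standing on the table to the right of the board. Origin: underside, mid-length; toe along its x.
- polish_tin: Bystander: dark red flat tin, 72 mm across, 30 mm tall, on the table to the left. Origin: centre of its underside.
- glue_jar: Bystander: amber jar with a black cap, 64 mm across, 90 mm tall, on the table to the left, at the far side. Origin: centre of its underside.
- brush: Bystander: small brush about 0.2 m long lying on the table to the left. Origin: on the table under its middle.
- knife: Bystander: trimming knife, black handle and steel blade, 180 mm long, 12 mm tall, lying on the table at the right. Origin: on the table under its middle; blade along its x.
Mind the look-alikes: they are no part of the job. Of the things shaped like the roller, the black one is meant.

How it is judged (in metres and radians):
On the way:
1. the roller has rolled: its stripe has turned more than 70 degrees away from straight up (angle between roller's own z axis and vertical above 1.22 rad).
At the end, for the whole second after the job is handed in: The roller lies still on the board, its axis within 7 mm of the red line's middle and within 7 degrees of its direction, its whole length over the line (its centre within 50 mm of the line's midpoint along it) (y of roller in the frame of red_line between -0.007 and 0.007 m and x of roller in the frame of red_line between -0.05 and 0.05 m and angle between the x axis of roller and the x axis of red_line, either way round below 0.12 rad and z of roller in the frame of red_line between 0.016 and 0.024 m and linear speed of roller below 0.01 m/s); the robot touches nothing.
It fails at once if the fingers touch the roller while they reach down beside it, the fingertips below about half its height (the grasp point less than 50 mm above the table) (contact force between the fingers and roller above 0.3 N and height (world z) of the grasp point below 0.05 m).
It fails at once if the roller is lifted more than 8 mm off the board, or falls off it (z of roller in the frame of board above 0.04 m or z of roller in the frame of board below 0.024 m).
It fails at once if another thing on the bench is moved by more than 12 mm (distance of any of weight, spool, shoe, polish_tin, glue_jar, brush, knife from where it was at the start of the episode above 0.012 m).
It also fails if it takes over 58 s, if anything falls off the work surface, if the arm or the gripper's body presses on something with over 40 N, if the wrist force passes 120 N, or if a joint passes its speed limit or range.

### The arm

A 7-joint arm with a two-finger parallel gripper is mounted at the origin on the work surface. World frame = base frame: x ahead of the robot, y to its left, z up, the work surface at z = 0. Lengths are in m, angles in degrees, forces in N, time in s.
With the tool pointing down it reaches from about 0.425 to 0.875 m from the base axis. Payload 4.7 kg.
Tool frame: the origin (TCP) lies at the very end of the fingers, on their centre line; the grasp point (between the pads) lies 19 mm behind it; z points along the fingers, y is the direction in which the jaws open and shut (so a half turn about z gives the same grasp; the last joint's range is limited). The gripper opens to 87 mm and grips with 3 to 60 N. Pads are 19 mm wide; open, the fingers measure 117 mm over their backs; the gripper's body (75 mm by 190 mm) begins 51 mm behind the grasp point.
Start: joints at [0.808, 18.392, -4.016, 83.108, 1.295, 78.541, -3.26], TCP at [0.65, -0, 0.223] pointing down, gripper open.
Joint ranges: [-163.93, 163.93], [-17.29, 119.83], [-79.2, 71.16], [3.27, 140.29], [-89.18, 269.18], [5.43, 117.66], [-154.24, 154.24]. Speed limits (degrees/s): [147.25, 147.25, 180, 180, 180, 180, 180].

### API

Orientations are given as [roll, pitch, yaw] about the fixed x, y, z axes, in that order (R = Rz(yaw) Ry(pitch) Rx(roll)).
In Python, from cell import monitor, read_camera, camera_info, env, look_for gives the robot as it stands.
- The arm moves only by the tool servo_tool, never from a script. Its argument "commands" is one flat list of numbers, 6 for each row, row after row: the shift along the tool's x, y, z in mm, then the turn, a rotation vector about the tool's x, y, z in degrees. A call has 1 to 10 rows; each row shifts and turns the commanded pose from where the row before left it, along the tool's axes as they then stand; what a row does not reach is not made up. A row lasts 1/10 s, in which the tool goes at most 50 mm and 8.59 degrees, less where a joint would pass 70% of its speed; a pose out of reach is approached as far as the arm can. A call is refused whole if a number of a shift passes 50 or a number of a turn 8.59, either way. A call with a gripper value outside its range is refused whole. "jaw" is the finger opening in mm, from 0 to 87, set as the call begins (left out, the last holds). The fingers move at their own pace and stop on an object; "newtons" is the grip in N (left out, the last holds). Time passes only in rows, so rows that do not move let the fingers close. It gives the time, the measured TCP pose, the force and the opening at its end, in the units of the state.
- monitor.get_obs(): the state, without advancing time (a new reading comes with each control period).
- read_camera(name): name is "scene" or "side" or "wrist"; returns (picture, depth): 420x560x3 uint8, red, green, blue; 420x560 float32, m along the optical axis (not along the pixel's ray), 0 where there is no reading.
- camera_info(name): a dict with "camera_matrix" (3x3 intrinsics, pixels), "k1" (the pictures are not rectified: a ray, as slopes to the right and down, at radius r is drawn at 1 + k1 r^2 times it, then the intrinsics apply), "R" (3x3) and "t" (3): a world point X has camera coordinates R X + t; the wrist camera has in their place "T_tool_cam" (4x4, takes a point from camera to tool coordinates, whose origin is the TCP and whose axes are the flange's). Camera axes: x right, y down, z forward; pixel columns grow to the right and rows downward; lengths in m; the calibration is good to about 2 mm. A picture is of the moment at which its call begins: read the wrist's pose just before it. camera_info takes no time and is no camera call.
- env.sign_off(): hands the job in, once; it reports no verdict.
Trained networks look in the newest picture that a camera, given by its name, has taken for a name from the list of things; names that differ only in an ending like _2 or _b are one class to them, and where a whole thing is asked for, a point or a joint stands for the part that bears it (a point fixed in the world has none). Each returns a list of dicts, best first, with "conf" (0 to 1); they miss things now and then, are a little off and sometimes report something else, mostly with a low value. They report only what shows in the picture. A call takes as long as a camera call. They do not tell look-alikes from the thing itself.
- look_for(camera, label): "box" ([left, top, width, height] in pixels, round what is visible of it).
The state is a dict: "time_s": time; "qpos": joint angles; "joint_velocities": joint speeds; "effort": joint torques, N m; "tool_pos": TCP position; "tool_rot": TCP orientation; "force": force on the tool from outside, world axes, zero at the start; "wrist_torque": the same for the moment, N m; "grip_width": finger opening in m.
Only numpy, scipy, OpenCV 4.12 (cv2) and the standard library are available. Lean on these libraries where they do the work, as an engineer would, in place of code of your own. Each camera call takes 0.05 s, during which the arm holds its last target.

## Working session

There is one attempt and no reset: what is moved stays moved. The work goes in short steps, Python scripts to look and compute and a tool call to move; the robot and the scene stay as the last step left them, time stands still between calls to the robot, and variables do not carry over. Pictures are saved under pics/ and viewed, and the job is handed in when it is done.

Besides the shell and the picture viewer there is one more tool, called by a JSON object that holds its "name" and its "arguments". servo_tool: Moves the arm, as the interface text tells. Its arguments: {"type":"object","properties":{"commands":{"type":"array","items":{"type":"number"}},"jaw":{"type":"number"},"newtons":{"type":"number"}},"required":["commands"]}

```bash
mkdir -p pics; ls; python3 - <<'E'
from cell import monitor, read_camera, camera_info, env, look_for
import cv2
o=monitor.get_obs();print({k:o[k] for k in('time_s','tool_pos','tool_rot','force','grip_width')})
for n in("scene","side","wrist"):
    p,d=read_camera(n);cv2.imwrite(f"pics/{n}0.png",p[:,:,::-1])
    import numpy as np; np.savez(f"{n}0.npz",p=p,d=d)
    print(n,camera_info(n))
E
```

```text
pics
{'time_s': 0.0, 'tool_pos': array([ 6.49438903e-01, -7.71919411e-05,  2.21469211e-01]), 'tool_rot': array([-1.79890316e+02,  7.63168587e-03,  9.00024340e+01]), 'force': array([-0.52770202, -0.53364012,  0.1265041 ]), 'grip_width': 0.0873193841086191}
scene {'camera_matrix': array([[452.73219633,   0.        , 283.03402563],
       [  0.        , 452.73219633, 212.57074653],
       [  0.        ,   0.        ,   1.        ]]), 'k1': -0.15115134696837626, 'R': array([[-0.07411203,  0.9971714 , -0.01251425],
       [ 0.65993955,  0.03963246, -0.75027266],
       [-0.74765446, -0.06386288, -0.66101009]]), 't': array([ 0.04852703, -0.25641343,  1.55293958])}
side {'camera_matrix': array([[393.86783649,   0.        , 274.23621543],
       [  0.        , 393.86783649, 205.28943124],
       [  0.        ,   0.        ,   1.        ]]), 'k1': -0.09047820587540233, 'R': array([[ 0.97933619, -0.20141343,  0.01825545],
       [-0.11186664, -0.61469928, -0.78078848],
       [ 0.1684829 ,  0.76261224, -0.62452869]]), 't': array([-0.46928963,  0.10815964,  1.08700258])}
wrist {'camera_matrix': array([[323.08323775,   0.        , 277.56054117],
       [  0.        , 323.08323775, 212.03127726],
       [  0.        ,   0.        ,   1.        ]]), 'k1': -0.060771537801979594, 'T_tool_cam': array([[ 5.64575933e-04, -9.69966432e-01, -2.43238159e-01,
         6.53308521e-02],
       [ 9.99999465e-01,  7.58385238e-04, -7.03148686e-04,
         8.04041817e-04],
       [ 8.66498851e-04, -2.43237632e-01,  9.69966342e-01,
        -1.62247570e-01],
       [ 0.00000000e+00,  0.00000000e+00,  0.00000000e+00,
         1.00000000e+00]])}
```

View pics/scene0.png

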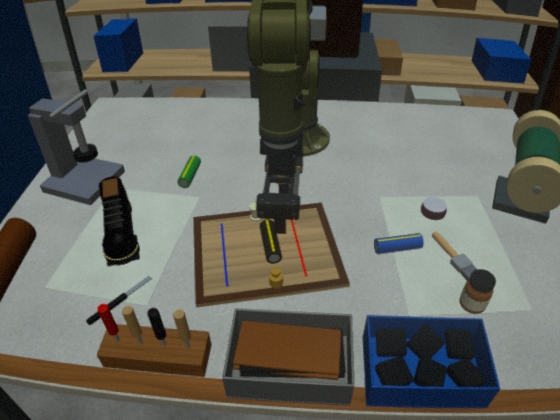

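View pics/side0.png

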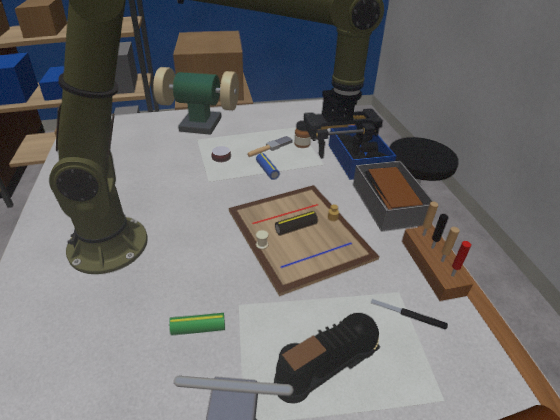

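View pics/wrist0.png

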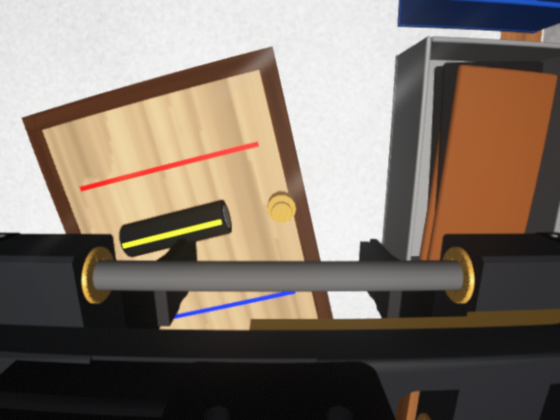

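The wrist view shows the red line from (82,188) to (257,145), the black roller at about (122,240)–(230,215) with its stripe up, the blue line below and the weight at (281,207). I'll measure these by ray/plane intersection.

```bash
cat > h.py <<'E'
from cell import monitor, read_camera, camera_info, env, look_for
import cv2, numpy as np
from scipy.spatial.transform import Rotation as Ro
def pose():
    o=monitor.get_obs(); T=np.eye(4);T[:3,:3]=Ro.from_euler('xyz',o['tool_rot'],degrees=True).as_matrix();T[:3,3]=o['tool_pos'];return o,T
def cam(n,T=None):
    c=camera_info(n);K=np.array(c['camera_matrix'])
    if n=='wrist': W=T@c['T_tool_cam']
    else:
        W=np.eye(4);W[:3,:3]=np.array(c['R']).T;W[:3,3]=-W[:3,:3]@c['t']
    return K,c['k1'],W
def plane(uv,z,C):
    K,k1,W=C
    uv=np.atleast_2d(uv).astype(float)
    n=cv2.undistortPoints(uv.reshape(-1,1,2),K,np.array([k1,0,0,0.])).reshape(-1,2)
    r=np.c_[n,np.ones(len(n))]@W[:3,:3].T;o=W[:3,3]
    return (o+r*((z-o[2])/r[:,2])[:,None])[:,:2]
def mask(p,c):
    q=cv2.cvtColor(p,cv2.COLOR_RGB2HSV).astype(int);h,s,v=q[...,0],q[...,1],q[...,2]
    if c=='red': m=((h<5)|(h>174))&(s>180)&(v>120)
    if c=='blue': m=(h>108)&(h<130)&(s>170)&(v>90)
    if c=='yel': m=(h>22)&(h<36)&(s>130)&(v>90)
    return m
def line(P):
    vx,vy,x,y=cv2.fitLine(P.astype(np.float32),cv2.DIST_HUBER,0,1e-4,1e-4).ravel()
    d=np.array([vx,vy]);d*=np.sign(d[0]);c=np.array([x,y]);s=(P-c)@d
    return c+d*(np.percentile(s,1)+np.percentile(s,99))/2,d,s.max()-s.min()
def roi(m,b):
    k=np.zeros_like(m);l,t,w,h=b;k[t:t+h,l:l+w]=1;return m&k
def blob(m):
    n,l,s,_=cv2.connectedComponentsWithStats(m.astype(np.uint8));i=1+np.argmax(s[1:,4]);v,u=np.nonzero(l==i);return np.c_[u,v]
E
python3 - <<'E'
from h import *
o,T=pose()
for n,boxes in (('wrist',dict(red=(70,130,200,70),yel=(115,205,120,50))),('scene',dict(red=(280,210,35,75),yel=(255,212,25,50),blue=(215,215,20,75))),('side',dict(red=(245,195,80,35),yel=(270,205,50,25),blue=(275,235,85,35)))):
    p=np.load(n+'0.npz')['p'];C=cam(n,T)
    for c,b in boxes.items():
        B=blob(roi(mask(p,c),b));z=.052 if c=='yel' else .012
        m,d,L=line(plane(B,z,C));print(n,c,len(B),m.round(4),np.degrees(np.arctan2(d[1],d[0])).round(2),L.round(3))
# weight, spool
print(plane([[281,207]],.05,cam('wrist',T)))
for l in('weight','spool'):
  for n in('scene','side'):
    for r in look_for(n,l)[:1]:
        x,y,w,h=r['box'];print(l,n,r['conf'],r['box'],plane([[x+w/2,y+h/2]],.032,cam(n)))
E
```

```text
wrist red 615 [0.5188 0.0258] 13.49 0.218
wrist yel 714 [ 0.5338 -0.0424] 14.34 0.117
scene red 54 [0.5723 0.0394] 13.64 0.106
scene yel 87 [ 0.533  -0.0416] 14.25 0.112
scene blue 42 [ 0.6165 -0.1436] 13.51 0.105
side red 2 [0.5928 0.0443] -10.36 0.003
side yel 80 [ 0.5328 -0.042 ] 14.36 0.11
side blue 1 [ 0.6576 -0.1337] 71.75 0.0
[[ 0.6535466  -0.01298172]]
weight scene 0.68 [273.6, 271.4, 10.7, 16.4] [[ 0.65939816 -0.00868904]]
weight side 0.6 [324.9, 204.5, 15.3, 17.9] [[ 0.64971837 -0.02209663]]
spool scene 0.68 [462.4, 266.1, 34.7, 48.2] [[0.66790314 0.45466425]]
spool side 0.63 [255.8, 230.2, 11.7, 19.6] [[ 0.42426726 -0.09487356]]
```

{"name": "servo_tool", "arguments": {"commands": [-8, -19, 20, 0, 0, 0, -8, -19, 20, 0, 0, 0, -8, -19, 20, 0, 0, 0, -8, -19, 20, 0, 0, 0, -8, -19, 20, 0, 0, 0, -8, -19, 20, 0, 0, 0, 0, 0, 0, 0, 0, -5, 0, 0, 0, 0, 0, -5, 0, 0, 0, 0, 0, -4, 0, 0, 0, 0, 0, 0], "jaw": 70}}

```text
time_s: 1.35
tool_pos: [0.536, -0.0481, 0.1027]
tool_rot: [180.0, 0.0, 104.0]
force: [-0.4, 0.2, -0.5]
grip_width: 0.0699
```

```bash
python3 - <<'E'
from h import *
o,T=pose();print(o['time_s'],o['tool_pos'],o['tool_rot'],o['force'],o['grip_width'])
p,d=read_camera('wrist');cv2.imwrite("pics/w1.png",p[:,:,::-1])
m=mask(p,'yel')
n,l,s,c=cv2.connectedComponentsWithStats(m.astype(np.uint8));print(s[s[:,4]>100])
E
```

```text
1.35 [ 0.53603635 -0.04805777  0.10267984] [1.79985747e+02 4.15195226e-03 1.04006206e+02] [-0.44375373  0.17439677 -0.53738327] 0.06985285519643217
[[     0      0    560    420 233544]
 [   192    215    169     11   1631]]
```

View pics/w1.png

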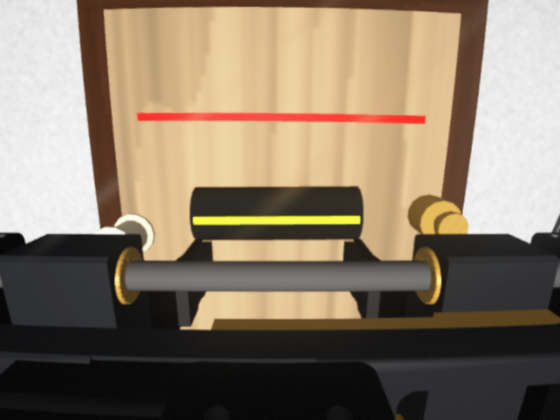

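The roller sits squarely between the fingers in the picture (192–360, row 220). The red line is parallel at row 118, and the spool and weight are clear outside. Going down to the top.

{"name": "servo_tool", "arguments": {"commands": [0, 0, 16, 0, 0, 0, 0, 0, 16, 0, 0, 0, 0, 0, 15, 0, 0, 0, 0, 0, 1, 0, 0, 0, 0, 0, 0.5, 0, 0, 0]}}

```text
time_s: 1.9
tool_pos: [0.536, -0.048, 0.0542]
tool_rot: [-180.0, 0.0, 104.0]
force: [-0.2, -0.8, 0.2]
grip_width: 0.0702
```

{"name": "servo_tool", "arguments": {"commands": [0, 0, 0.5, 0, 0, 0, 0, 0, 0.5, 0, 0, 0, 0, 0, 0.5, 0, 0, 0]}}

```text
time_s: 2.2
tool_pos: [0.5364, -0.0481, 0.0532]
tool_rot: [179.9, 0.0, 104.0]
force: [-0.2, -0.4, 0.5]
grip_width: 0.0699
```

{"name": "servo_tool", "arguments": {"commands": [0, 0, 0.5, 0, 0, 0, 0, 0, 0.5, 0, 0, 0, 0, 0, 0, 0, 0, 0]}}

```text
time_s: 2.5
tool_pos: [0.5363, -0.0482, 0.0523]
tool_rot: [180.0, 0.0, 104.0]
force: [-1.1, 0.0, 4.4]
grip_width: 0.0703
```

{"name": "servo_tool", "arguments": {"commands": [0, 0, 0.5, 0, 0, 0, 0, 0, 0, 0, 0, 0]}}

```text
time_s: 2.7
tool_pos: [0.5364, -0.0483, 0.0522]
tool_rot: [180.0, 0.0, 104.0]
force: [-3.2, -0.9, 7.1]
grip_width: 0.0704
```

{"name": "servo_tool", "arguments": {"commands": [1, 0, 0, 0, 0, 0, 2, 0, 0, 0, 0, 0, 3, 0, 0, 0, 0, 0, 3, 0, 0, 0, 0, 0, 3, 0, 0, 0, 0, 0, 3, 0, 0, 0, 0, 0, 3, 0, 0, 0, 0, 0, 2, 0, 0, 0, 0, 0, 1, 0, 0, 0, 0, 0, 0, 0, 0, 0, 0, 0]}}

```text
time_s: 3.7
tool_pos: [0.5312, -0.0279, 0.0522]
tool_rot: [180.0, 0.0, 104.0]
force: [-2.8, -0.8, 7.4]
grip_width: 0.0699
```

```bash
cat > look.py <<'E'
from h import *
import sys
o,T=pose();print(o['time_s'],o['tool_pos'],o['tool_rot'],o['force'])
p,d=read_camera('wrist');cv2.imwrite("pics/%s.png"%sys.argv[1],p[:,:,::-1])
E
python3 look.py w2
```

```text
3.7 [ 0.53116222 -0.02786528  0.05221294] [1.79977156e+02 3.55848075e-02 1.03999442e+02] [-2.8326249  -0.79929489  7.40167386]
```

View pics/w2.png

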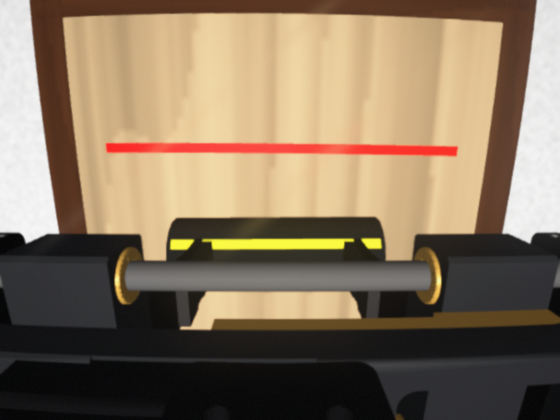

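{"name": "servo_tool", "arguments": {"commands": [3, 0, 0, 0, 0, 0, 3, 0, 0, 0, 0, 0, 1, 0, 0, 0, 0, 0, 0, 0, 0, 0, 0, 0, 0, 0, -3, 0, 0, 0, 0, 0, -5, 0, 0, 0, -7, 0, 0, 0, 0, 0, -7, 0, 0, 0, 0, 0, 0, 0, 0, 0, 0, 0]}}

```text
time_s: 4.65
tool_pos: [0.5328, -0.0363, 0.0589]
tool_rot: [-180.0, 0.0, 103.9]
force: [-0.5, 0.6, 0.4]
grip_width: 0.0702
```

```bash
python3 look.py w3
```

```text
4.65 [ 0.53275338 -0.03631346  0.05887647] [-1.79985677e+02  4.55637898e-02  1.03873903e+02] [-0.49763907  0.59663525  0.37149798]
```

View pics/w3.png

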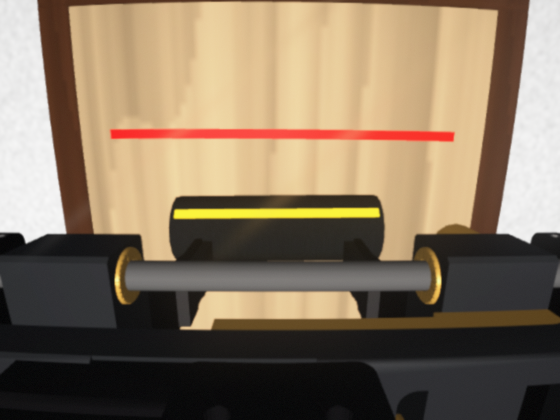

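```bash
cat > rol.py <<'E'
from h import *
RED=np.array([.5188,.0258]);a=np.radians(13.5);D=np.array([np.cos(a),np.sin(a)]);N=np.array([-D[1],D[0]])
def edge(p,cols):
    g=p.max(2).astype(int);r=[]
    for u in cols:
        c=g[:,u];v=235
        # from first dark going down, below the red line
        k=[i for i in range(60,250) if c[i]<75 and c[i+1]<75 and c[i+2]<75]
        r.append((u,k[0]-.5))
    return np.array(r)
def axis(p,T,cols):
    """axis offset from red line (N) at given columns from front silhouette"""
    C=cam('wrist',T);e=edge(p,cols);P=plane(e,.032,C);o=C[2][:3,3]
    out=[]
    for q in P:
        s=(q-RED)@N;h=np.array([(o[:2]-RED)@N,o[2]-.032])
        # 2D: ray from h to (s,0); axis at (s-t,0), distance 20 from ray
        v=h-np.array([s,0]);ang=np.arctan2(v[1],v[0]);t=.020/abs(np.sin(ang))
        out.append((s-t,(q-RED)@D))
    return np.array(out)
E
python3 - <<'E'
from rol import *
for f,pos,yaw in(('w1',[.53604,-.04806,.10268],104.),('w2',[.53116,-.02787,.0522],104.),('w3',[.53275,-.03631,.05888],103.87)):
    T=np.eye(4);T[:3,:3]=Ro.from_euler('xyz',[180,0,yaw],degrees=True).as_matrix();T[:3,3]=pos
    p=cv2.imread(f'pics/{f}.png')[:,:,::-1]
    A=axis(p,T,range(210,345,15));print(f,'tcp',((np.array(pos[:2])-RED)@N).round(4),'axis',A[:,0].round(4))
    B=blob(roi(mask(p,'red'),(60,90,440,80)));m,d,L=line(plane(B,.012,cam('wrist',T)));print(m,np.degrees(np.arctan2(d[1],d[0])),L,((m-RED)@N))
E
```

```text
w1 tcp -0.0758 axis [-0.0713 -0.0712 -0.0711 -0.071  -0.0709 -0.0799 -0.0722 -0.0706 -0.0705]
[0.52488271 0.02742803] 13.580769 0.1175145412701488 0.00016306683950718828
w2 tcp -0.0551 axis [-0.0607 -0.0606 -0.0605 -0.0667 -0.0603 -0.0596 -0.0595 -0.0594 -0.0593]
[0.48073765 0.01689303] 13.526608 0.13930605560246373 0.0002246130928343238
w3 tcp -0.0637 axis [-0.057  -0.0569 -0.0569 -0.0568 -0.0568 -0.0611 -0.0566 -0.0559 -0.0559]
[0.50882864 0.02359133] 13.595385 0.1033562492563159 0.00018011995616885618
```

The roller rolled 14 mm with no slip. The silhouette puts its axis 56.7 mm from the line, so four more such strokes are needed.

{"name": "servo_tool", "arguments": {"commands": [0, 0, 5, 0, 0, 0, 0, 0, 2, 0, 0, 0, 0, 0, 1, 0, 0, 0, 0, 0, 0, 0, 0, 0, 2, 0, 0, 0, 0, 0, 3, 0, 0, 0, 0, 0, 4, 0, 0, 0, 0, 0, 4, 0, 0, 0, 0, 0, 4, 0, 0, 0, 0, 0, 4, 0, 0, 0, 0, 0]}}

```text
time_s: 5.7
tool_pos: [0.5275, -0.0143, 0.0522]
tool_rot: [-180.0, 0.0, 104.0]
force: [-3.8, -0.8, 10.1]
grip_width: 0.07
```

{"name": "servo_tool", "arguments": {"commands": [4, 0, 0, 0, 0, 0, 2, 0, 0, 0, 0, 0, 1, 0, 0, 0, 0, 0, 0, 0, 0, 0, 0, 0, 0, 0, -3, 0, 0, 0, 0, 0, -5, 0, 0, 0, -7, 0, 0, 0, 0, 0, -7, 0, 0, 0, 0, 0, 0, 0, 0, 0, 0, 0]}}

```text
time_s: 6.6
tool_pos: [0.5293, -0.0227, 0.0588]
tool_rot: [-180.0, 0.0, 103.9]
force: [0.6, 0.3, -0.7]
grip_width: 0.0704
```

```bash
cat > st.py <<'E'
from rol import *
import sys
o,T=pose();p,d=read_camera('wrist');cv2.imwrite("pics/%s.png"%sys.argv[1],p[:,:,::-1])
A=axis(p,T,range(210,345,12));print(o['time_s'],o['tool_rot'],o['force'],'tcp',((T[:2,3]-RED)@N).round(4),'axis',A[:,0].round(4))
E
python3 st.py w4
```

```text
6.6 [-1.79977465e+02  4.18684082e-02  1.03877813e+02] [ 0.56243852  0.30984701 -0.68154602] tcp -0.0496 axis [-0.0454 -0.0454 -0.0453 -0.0453 -0.0452 -0.0452 -0.0464 -0.0451 -0.045
 -0.045  -0.0443 -0.0448]
```

View pics/w4.png

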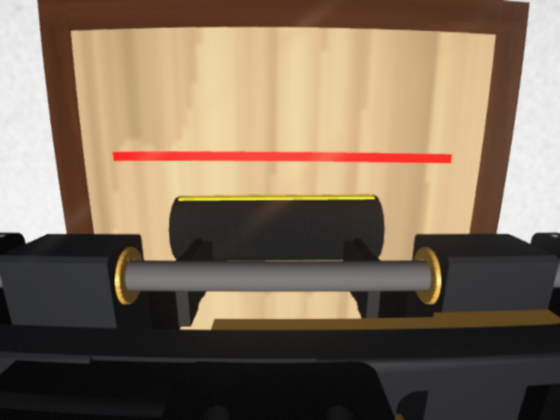

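The yellow stripe now forms the front edge (row 197), which biased that reading. The roller is where expected, about -43 mm. Continuing with strokes 3 and 4.

{"name": "servo_tool", "arguments": {"commands": [0, 0, 5, 0, 0, 0, 0, 0, 2, 0, 0, 0, 0, 0, 1, 0, 0, 0, 0, 0, 0, 0, 0, 0, 2, 0, 0, 0, 0, 0, 3, 0, 0, 0, 0, 0, 4, 0, 0, 0, 0, 0, 4, 0, 0, 0, 0, 0, 4, 0, 0, 0, 0, 0, 4, 0, 0, 0, 0, 0]}}

```text
time_s: 7.65
tool_pos: [0.5241, -0.0007, 0.0522]
tool_rot: [-180.0, 0.0, 104.0]
force: [-4.0, -1.2, 10.5]
grip_width: 0.0701
```

{"name": "servo_tool", "arguments": {"commands": [4, 0, 0, 0, 0, 0, 2, 0, 0, 0, 0, 0, 1, 0, 0, 0, 0, 0, 0, 0, 0, 0, 0, 0, 0, 0, -3, 0, 0, 0, 0, 0, -5, 0, 0, 0, -7, 0, 0, 0, 0, 0, -7, 0, 0, 0, 0, 0, 0, 0, 0, 0, 0, 0]}}

```text
time_s: 8.55
tool_pos: [0.526, -0.0091, 0.0588]
tool_rot: [-180.0, 0.0, 103.9]
force: [-0.4, -1.0, -0.6]
grip_width: 0.0699
```

```bash
python3 st.py w5
```

```text
8.55 [-1.79983089e+02  4.28054424e-02  1.03874027e+02] [-0.37511803 -0.97629198 -0.61439672] tcp -0.0356 axis [-0.029  -0.0289 -0.0289 -0.0282 -0.0282 -0.0287 -0.0324 -0.0286 -0.0279
 -0.0279 -0.0278 -0.0278]
```

{"name": "servo_tool", "arguments": {"commands": [0, 0, 5, 0, 0, 0, 0, 0, 2, 0, 0, 0, 0, 0, 1, 0, 0, 0, 0, 0, 0, 0, 0, 0, 2, 0, 0, 0, 0, 0, 3, 0, 0, 0, 0, 0, 4, 0, 0, 0, 0, 0, 4, 0, 0, 0, 0, 0, 4, 0, 0, 0, 0, 0, 4, 0, 0, 0, 0, 0]}}

```text
time_s: 9.6
tool_pos: [0.5207, 0.013, 0.0522]
tool_rot: [-180.0, 0.0, 104.0]
force: [-3.6, -1.0, 10.6]
grip_width: 0.0702
```

{"name": "servo_tool", "arguments": {"commands": [4, 0, 0, 0, 0, 0, 2, 0, 0, 0, 0, 0, 1, 0, 0, 0, 0, 0, 0, 0, 0, 0, 0, 0, 0, 0, -3, 0, 0, 0, 0, 0, -5, 0, 0, 0, -7, 0, 0, 0, 0, 0, -7, 0, 0, 0, 0, 0, 0, 0, 0, 0, 0, 0]}}

```text
time_s: 10.5
tool_pos: [0.5226, 0.0045, 0.0588]
tool_rot: [-180.0, 0.0, 103.9]
force: [-0.3, 0.7, -0.0]
grip_width: 0.0705
```

```bash
python3 st.py w6
```

```text
10.5 [-1.79975462e+02  4.34240142e-02  1.03875343e+02] [-0.3448592   0.65575441 -0.01298626] tcp -0.0216 axis [-0.015  -0.0149 -0.0143 -0.0148 -0.0142 -0.0141 -0.0159 -0.014  -0.0139
 -0.0139 -0.0138 -0.0138]
```

View pics/w6.png

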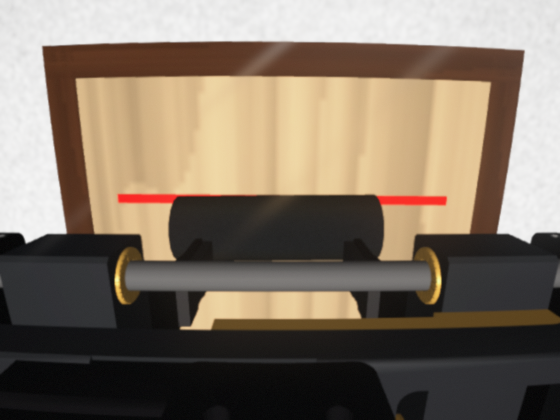

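The roller lies parallel to the line, whose ends show at (120,198) and (445,200); about 14 mm remain. Last stroke, then lift.

{"name": "servo_tool", "arguments": {"commands": [0, 0, 5, 0, 0, 0, 0, 0, 2, 0, 0, 0, 0, 0, 1, 0, 0, 0, 0, 0, 0, 0, 0, 0, 2, 0, 0, 0, 0, 0, 3, 0, 0, 0, 0, 0, 4, 0, 0, 0, 0, 0, 4, 0, 0, 0, 0, 0, 4, 0, 0, 0, 0, 0, 4, 0, 0, 0, 0, 0]}}

```text
time_s: 11.55
tool_pos: [0.5173, 0.0266, 0.0522]
tool_rot: [-180.0, 0.0, 104.0]
force: [-3.2, -1.2, 10.4]
grip_width: 0.0701
```

{"name": "servo_tool", "arguments": {"commands": [4, 0, 0, 0, 0, 0, 2, 0, 0, 0, 0, 0, 1, 0, 0, 0, 0, 0, 0, 0, 0, 0, 0, 0, 0, 0, 0, 0, 0, 0, 0, 0, -3, 0, 0, 0, 0, 0, -10, 0, 0, 0, 0, 0, -20, 0, 0, 0, 0, 0, -20, 0, 0, 0, 0, 0, -20, 0, 0, 0]}}

```text
time_s: 12.55
tool_pos: [0.5156, 0.0337, 0.125]
tool_rot: [-180.0, -0.0, 104.0]
force: [-0.3, 0.4, -0.2]
grip_width: 0.0698
```

{"name": "servo_tool", "arguments": {"commands": [-20, 0, -15, 0, 0, 0, -20, 0, -15, 0, 0, 0, -20, 0, -15, 0, 0, 0, 0, 0, 0, 0, 0, 0, 0, 0, 0, 0, 0, 0]}}

```text
time_s: 13.05
tool_pos: [0.5301, -0.0243, 0.1691]
tool_rot: [180.0, -0.0, 104.0]
force: [0.3, 0.5, 0.8]
grip_width: 0.0699
```

```bash
python3 look.py w7; python3 - <<'E'
from h import *
for n in("scene","side"):
    p,d=read_camera(n);cv2.imwrite(f"pics/{n}7.png",p[:,:,::-1])
E
```

```text
13.05 [ 0.5301212  -0.02430363  0.16905996] [ 1.79983083e+02 -3.47608134e-02  1.03969384e+02] [0.29727926 0.54485542 0.78326928]
```

View pics/w7.png

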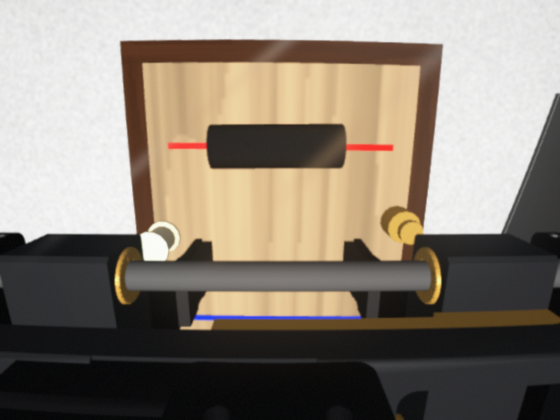

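View pics/side7.png

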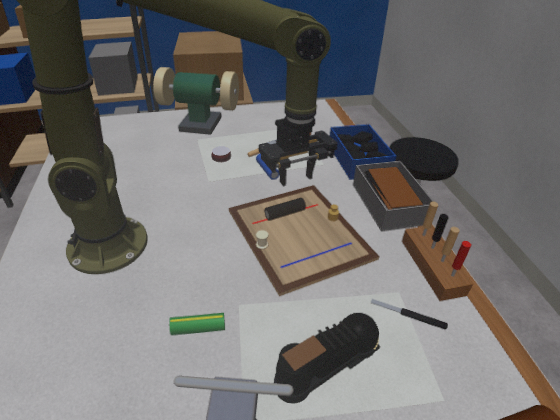

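The roller lies on the red line, with line showing at both ends: (170,146)–(207) and (347)–(392,148). I'll put a number on the offset.

```bash
python3 - <<'E'
from rol import *
o,T=pose();p,d=read_camera('wrist')
A=axis(p,T,range(215,342,9));print(A[:,0].round(4))
f=np.polyfit(A[:,1],A[:,0],1);print('slope deg',np.degrees(f[0]),'mid',f[1])
B=blob(roi(mask(p,'red'),(160,130,46,30)));B2=blob(roi(mask(p,'red'),(348,130,60,30)))
P=plane(np.r_[B,B2],.012,cam('wrist',T));m,dd,L=line(P);print('red',m,np.degrees(np.arctan2(dd[1],dd[0])),L,(m-RED)@N)
E=plane([[207,146],[346,147]],.032,cam('wrist',T));print('along',((E-RED)@D))
p2=cv2.imread('pics/w7.png')[:,:,::-1];print('moved px diff',np.abs(p2[110:180,190:370].astype(int)-p[110:180,190:370]).max(), o['time_s'])
# rear edge check (camera sees near side?)
g=p.max(2);[print(u,[i for i in range(100,200) if g[i,u]<75][0::200],[i for i in range(100,200) if g[i,u]<75][-1]) for u in(220,280,335)]
E
```

```text
[-0.0011 -0.001  -0.001  -0.      0.      0.0001  0.0002  0.0003  0.0004
  0.0005  0.0006  0.0007  0.0008  0.001   0.0002]
slope deg 0.8862048538214679 mid 0.00013545885125189583
red [0.5211303  0.02624755] 13.602586 0.21804850377085966 -0.00010881675132731527
along [-0.06581761  0.06079214]
moved px diff 131 13.2
220 [127] 168
280 [126] 168
335 [126] 168
```

Offset is about 0.1 mm, the angle 0.9° and the along-line offset about 2 mm. The two pictures differ more than noise would explain, so I'll wait half a second and check that it lies still.

{"name": "servo_tool", "arguments": {"commands": [0, 0, 0, 0, 0, 0, 0, 0, 0, 0, 0, 0, 0, 0, 0, 0, 0, 0, 0, 0, 0, 0, 0, 0, 0, 0, 0, 0, 0, 0]}}

```text
time_s: 13.75
tool_pos: [0.5302, -0.0247, 0.1691]
tool_rot: [180.0, 0.0, 104.0]
force: [0.0, -0.1, -0.1]
grip_width: 0.0703
```

```bash
python3 - <<'E'
from rol import *
r=[]
for i in range(4):
    o,T=pose();p,d=read_camera('wrist');A=axis(p,T,range(215,342,9));f=np.polyfit(A[:,1],A[:,0],1);print(o['time_s'],f[1],np.degrees(f[0]));r.append(p.astype(int))
D=np.abs(r[3]-r[0])[110:180,190:370].max(2);print(D.max(),(D>40).sum())
s,_=read_camera('side');s0=np.load('side0.npz')['p']
for n,b in dict(shoe=(270,310,115,90),knife=(368,295,82,35),spool=(252,228,20,24),weight=(324,203,20,20)).items():
    l,t,w,h=b;print(n,np.abs(s[t:t+h,l:l+w].astype(int)-s0[t:t+h,l:l+w]).mean())
E
```

```text
13.75 6.50436349597019e-05 0.8627016386490668
13.8 6.406412186363895e-05 0.7715500756055628
13.85 7.066626859649133e-05 0.7750952940279398
13.9 0.00011337920145521525 0.7773895421175416
30 0
shoe 2.274009661835749
knife 1.8059233449477352
spool 1.9243055555555555
weight 1.8258333333333334
```

The roller is still and the bystanders checked are unmoved, so I'm handing in.

```bash
python3 -c "
from cell import env
print(env.sign_off())"
```

```text
the job is handed in; nothing more can be done
None
```

The black roller now lies on the red line, and I handed the job in at about 14 s. I pressed two fingertips lightly on its top (about 7–10 N). It took five 28 mm strokes, moving the roller about 14 mm each time, 70 mm in all, and I lifted the fingers and set them back between strokes. The grasp point stayed at about 71 mm or higher throughout.

**Last checks, from the wrist camera:**
- **Position:** the axis is about 0.1 mm from the line's middle, at about 0.8° to it and roughly 2–3 mm off its midpoint along the line.
- **Stillness:** the position held to within 0.1 mm over four pictures, and the arm was clear.
- **Rolling:** the stripe turned well past 70°, about 200° by the distance rolled.
- **Bystanders:** the shoe, knife, spool and weight look unchanged in the side view. I did not check the polish tin, glue jar and brush in numbers, but the arm never went near them.

**Readings that disagreed:**
- After the second stroke the axis measured about 2.5 mm off, because the yellow stripe was at the roller's front edge. The next picture matched the expected position.
- The first stillness comparison showed a large pixel difference. I took it to be the arm still settling; the repeat half a second later was clean.

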